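# Lever open the flap of a writing slope with a thin blade

## Task

Take the blue-handled opening blade off its rest and slide its steel tip well in (about 25 mm) along the slope of the writing slope's closed flap, between the flap's front edge and the brass ledge, with the blade parallel to the flap and without raising the flap yet. Then gently lever and lift the flap with the blade alone, the robot itself never touching the slope, until it stands at least 55 degrees open on its stiff hinge, and lay the blade back flat on its rest as it lay at first. Leave everything else where it is.

Things in the scene. Friction and masses are not known exactly. Their poses are not given: they have to be found in the camera images.
- blade: Opening blade, 175 mm long, 0.12 kg, flat underside. Origin on the underside at the joint of handle and blade; x points to the tip, z is up. Blue handle with brass collar from x = -95 to 0 mm, 20 mm wide (y) and 18 mm tall (z 0 to 18); steel blade from x = 0 to 80 mm, 28 mm wide, 3 mm thick (z 0 to 3).
- blade_tip (a point): Middle of the blade's front end, at (80, 0, 1.5) mm in the blade's frame.
- blade_grip (a point): Where to grip the handle across its 20 mm width: (-30, 0, 9) mm in the blade's frame, between the two supports of the rest, free on both sides.
- rest: Fixed wooden rest, base 180 x 70 x 6 mm, with two flat supports 50 mm wide (y) whose tops are 30 mm above the table: x = -93 to -67 and x = 10 to 60 mm. Origin at table height. The blade starts lying on it with origin at (0, 0, 30) mm of the rest's frame, same axes.
- slope: Fixed mahogany writing slope, 175 mm deep (x), 250 mm wide (y), 212 mm tall at the back; origin under its middle on the table, its front faces -x of its own frame. Its flap rises from front to back at 0.55 rad (31.5 degrees). Hinge line at x = 65, z = 200 mm.
- ledge (a point): Point on top of the brass ledge straight below the flap's edge (measured square to the flap), at mid width; axes as slope. The ledge is parallel to the closed flap, 220 mm wide, its top 7 mm under the flap's underside; along the slope it reaches from 15 mm in front of the flap's edge to 40 mm behind it.
- flap (a joint): Opening angle of the flap, rad: 0 closed, 1.3 fully open; it rises at its front edge about the hinge line at the back and stays where it is left (about 0.3 N m to lift it). The flap is 160 mm long, 220 mm wide, 8 mm thick, 0.15 kg.
- flap_edge (a point): Middle of the flap's front edge, on its underside; moves with the flap. Its x points along the flap up towards the hinge (160 mm away), its z out of the flap's upper face. Closed, it is at (-71, 0, 116) mm in the slope's frame.
- flap_hinge (a point): Middle of the hinge line, same axes as flap_edge; the flap turns about y.
- tankard: Bystander: pewter tankard, 86 mm across, 115 mm tall, handle at +y. Origin under its middle.
- frame: Bystander: small gilt picture frame, standing, 120 mm wide, 150 mm tall, foot to 64 mm behind. Origin under the frame.
- opera_glasses: Bystander: mother-of-pearl opera glasses standing on end, 110 x 49 mm, 75 mm tall. Origin under the middle.
- coin_holder: Bystander: clear acrylic holder with gold sovereigns, 75 x 150 x 20 mm. Origin under the middle.
- magnifier: Bystander: hand magnifier lying flat, lens 64 mm across at its origin, handle 100 mm along -x, 10 mm tall.

How it is judged:
By the outcome, as a careful person would: the job done as asked, in the order asked, and still so for the second after the job is handed in, with the robot touching nothing.
It also fails if it takes over 64 s, if anything falls off the work surface, if the arm or the gripper's body presses on something with over 40 N, if the wrist force passes 120 N, or if a joint passes its speed limit or range.

## Robot

A 6-joint arm with a two-finger parallel gripper is mounted at the origin on the work surface. World frame = base frame: x ahead of the robot, y to its left, z up, the work surface at z = 0. Lengths are in mm, angles in rad, forces in N, time in s.
With the tool pointing down it reaches from about 275 to 750 mm from the base axis. Payload 10.2 kg.
Tool frame: the origin (TCP) lies midway between the tips of the shut fingers; the grasp point (between the pads) lies 19 mm behind it; z points along the fingers, y is the line along which they close (so a half turn about z gives the same grasp; the last joint's range is limited). The gripper opens to 85 mm and grips with 20 to 120 N. Pads are 22 mm wide; open, the fingers measure 114 mm over their backs; the gripper's body (76 mm by 85 mm) begins 54 mm behind the grasp point. The pads swing forward as they close: fully open they stand 13 mm farther back than shut.
Start: joints at [-1.409, 0.313, 1.498, -0, 1.331, -0.223], TCP at [197.059, -486.62, 231.294] pointing down, gripper open.
Joint ranges: [-2.94, 2.94], [-0.97, 2.17], [0.19, 2.56], [-1.23, 4.37], [0.02, 3.11], [-2.88, 2.88]. Speed limits (rad/s): [2.39, 2.39, 3.01, 3.14, 3.14, 3.14].

## Interface

Orientations are given as a unit quaternion [w, x, y, z].
In Python, from rig import ctrl gives the robot as it stands.
- The arm moves only by the tool arm_command, never from a script. Its argument "increments" is a list of rows, each an object with "dr": the turn, a rotation vector about the tool's x, y, z in units of pi/4 rad (1.0 is pi/4 rad), a list of three; "offset": the shift along the tool's x, y, z in units of 120 mm (1.0 is 120 mm), a list of three; "hand": the opening, from -1 (shut) to 1 (fully open). A call has 1 to 8 rows; each row shifts and turns the commanded pose from where the row before left it, along the tool's axes as they then stand; what a row does not reach is not made up. A row lasts 1/10 s, in which the tool goes at most 50 mm and 8.59 degrees, less where a joint would pass 70% of its speed; a pose out of reach is approached as far as the arm can. A call with a number of a shift or a turn outside -1 to 1 is refused whole. A call with a gripper value outside its range is refused whole. The fingers move at their own pace and stop on an object; "grip_force" is the grip in N (left out, the last holds). Time passes only in rows, so rows that do not move let the fingers close. It gives the time, the measured TCP pose, the force, the opening and the grip force at its end, in the units of the state.
- ctrl.sense(): the state, without advancing time (a new reading comes with each control period).
- ctrl.capture(name): name is "scene" or "top" or "wrist"; returns the picture (384x512x3 uint8, red, green, blue); there is no depth.
- ctrl.camera_info(name): a dict with "K" (3x3 intrinsics, pixels), "R" (3x3) and "t" (3): a world point X has camera coordinates R X + t. Camera axes: x right, y down, z forward; pixel columns grow to the right and rows downward; lengths in mm; the calibration is good to about 2 mm. A picture is of the moment at which its call begins: read the wrist's pose just before it. camera_info takes no time and is no camera call; for the wrist camera it gives the pose at the moment of the call.
- ctrl.finish_job(): hands the job in; it is judged then, once.
The state is a dict: "time_s": time; "joints": joint angles; "dq": joint speeds; "tau": joint torques, N m; "eef_pos": TCP position; "ee_rot": TCP orientation; "force": force on the tool from outside, world axes, zero at the start; "wrist_torque": the same for the moment, N m; "grip_width": opening from 0.0 (shut) to 1.0 (fully open); "grip_force": force on a finger pad.
Only numpy, scipy, OpenCV 4.12 (cv2) and the standard library are available. Lean on these libraries where they do the work, as an engineer would, in place of code of your own. Each camera call takes 0.05 s, during which the arm holds its last target. There are 200 camera calls.

## Working session

There is one attempt and no reset: what is moved stays moved. The work goes in short steps, Python scripts to look and compute and a tool call to move; the robot and the scene stay as the last step left them, time stands still between calls to the robot, and variables do not carry over. Pictures are saved under pics/ and viewed, at most 10 in all, crops included, and the job is handed in when it is done.

Besides the shell and the picture viewer there is one more tool, called after "Call:" by a JSON object that holds its "op" and its "data". arm_command: Moves the arm, as the interface text tells. Shifts and turns lie within -1 to 1; 1 stands for 120 mm of shift or pi/4 rad of turn. Its arguments: {"type":"object","properties":{"increments":{"type":"array"},"grip_force":{"type":"number"}},"required":["increments"]}

```bash
ls; mkdir -p pics; python3 - <<'E'
from rig import ctrl
import cv2
for n in ("scene","top"):
    cv2.imwrite(f"pics/{n}0.png",ctrl.capture(n)[:,:,::-1].copy() if 0 else cv2.resize(ctrl.capture(n)[:,:,::-1],(800,600)))
    c=ctrl.camera_info(n);print(n,c)
print(ctrl.sense())
E
```

```text
pics
scene {'K': array([[359.70631139,   0.        , 248.67091229],
       [  0.        , 359.70631139, 197.3152257 ],
       [  0.        ,   0.        ,   1.        ]]), 'R': array([[-0.29101619,  0.9565582 , -0.01749243],
       [ 0.65427699,  0.18564604, -0.7331147 ],
       [-0.69801948, -0.22479315, -0.67988002]]), 't': array([ 232.64415319, -306.76288277, 1670.5633517 ])}
top {'K': array([[395.54654087,   0.        , 252.80385397],
       [  0.        , 395.54654087, 191.23294067],
       [  0.        ,   0.        ,   1.        ]]), 'R': array([[-0.01783513, -0.99983929,  0.0018151 ],
       [-0.99713968,  0.01765356, -0.07349017],
       [ 0.07344631, -0.00312062, -0.99729429]]), 't': array([ -24.33519087,  628.9839318 , 1318.29739909])}
{'time_s': 0.1, 'joints': array([-1.40940647e+00,  3.13378807e-01,  1.49834960e+00, -3.28020021e-05,
        1.33102381e+00, -2.23407070e-01]), 'dq': array([-1.49564702e-05, -3.74593216e-04, -1.65309171e-03, -3.77818301e-04,
       -1.59783573e-03,  9.72570411e-04]), 'tau': array([ 2.98554616e-03, -4.12897396e+01, -2.60144395e+01, -1.10045207e-04,
        3.02319007e-03, -3.12999589e-06]), 'eef_pos': array([ 197.0087843 , -486.38181188,  230.80444267]), 'ee_rot': array([-5.79996031e-04,  9.81547528e-01,  1.91217451e-01,  2.05343283e-06]), 'force': array([0.72171717, 0.29691706, 0.47173884]), 'wrist_torque': array([ 2.12177396e-02,  3.65797771e-05, -1.02299073e-02]), 'grip_force': 0.0, 'grip_width': 0.9978865766994277}
```

View pics/scene0.png

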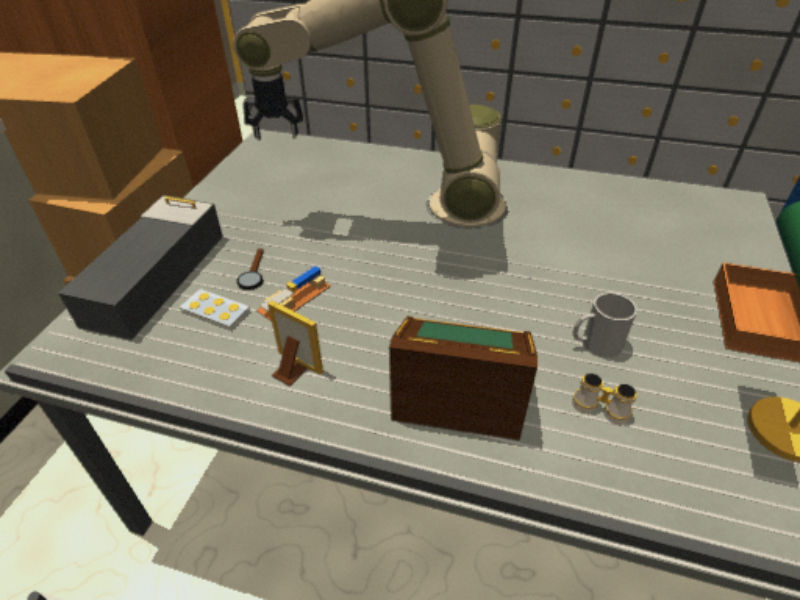

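View pics/top0.png

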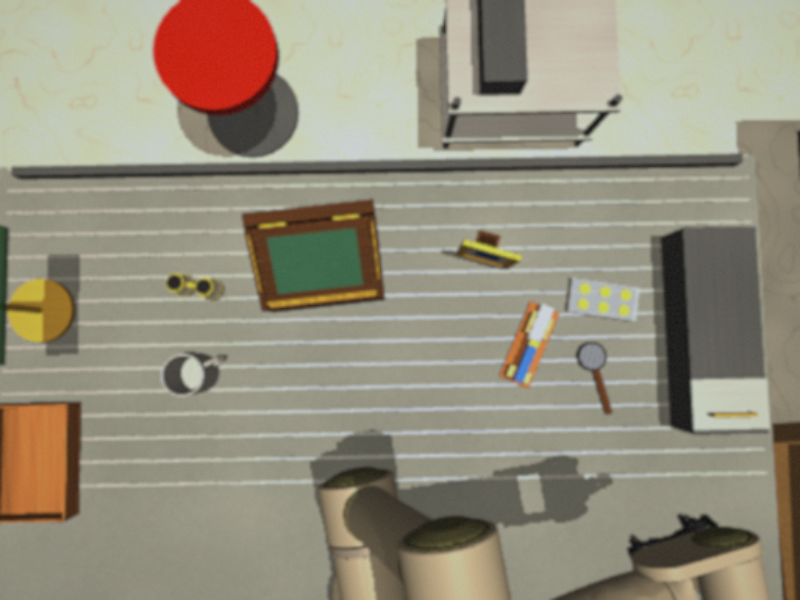

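Both views show the blade on its rest (top px ~(529,345) of the 800x600 upscale) with its tip ahead and slightly right. The slope is at ~(313,255), facing the robot, with the brass ledge along (262,310)-(383,298). I'll get rough positions and the wrist-camera mount.

```bash
cat > h.py <<'E'
import numpy as np, cv2
from rig import ctrl
from scipy.spatial.transform import Rotation as Ro
def rot(q): return Ro.from_quat([q[1],q[2],q[3],q[0]])
def ray(c,px):
    d=c["R"].T@np.linalg.inv(c["K"])@np.array([px[0],px[1],1.]); o=-c["R"].T@c["t"]; return o,d/np.linalg.norm(d)
def onplane(c,px,z):
    o,d=ray(c,px); return o+d*(z-o[2])/d[2]
def tri(obs):
    A=0;b=0
    for c,p in obs:
        o,d=ray(c,p);M=np.eye(3)-np.outer(d,d);A=A+M;b=b+M@o
    X=np.linalg.solve(A,b)
    return X,[np.round(proj(c,X)-p,1) for c,p in obs]
def proj(c,X):
    u=c["K"]@(c["R"]@np.asarray(X,float)+c["t"]); return u[:2]/u[2]
def toolR(yaw,pitch):
    """tool rotation holding the blade with yaw and upward pitch: z=-blade z, y = +-blade y"""
    B=Ro.from_euler("ZY",[yaw,-pitch]).as_matrix()
    return Ro.from_matrix(np.c_[B[:,0],-B[:,1],-B[:,2]])
def rows(p0,R0,p1,R1,n):
    """per-row increments for a straight move, in tool axes"""
    dv=(R0.inv()*R1).as_rotvec()/n; out=[];R=R0
    for i in range(n):
        out.append((np.round(dv/(np.pi/4),4).tolist(),np.round(R.inv().apply((p1-p0)/n)/120,4).tolist())); R=R*Ro.from_rotvec(dv)
    return out
def show(p1,R1,n,p0=None,R0=None):
    s=ctrl.sense()
    if p0 is None:p0,R0=s["eef_pos"],rot(s["ee_rot"])
    for r in rows(np.array(p0),R0,np.array(p1,float),R1,n):print("dr",r[0],"off",r[1])
E
python3 - <<'E'
from h import *
c=ctrl.camera_info("top")
for n,p,z in [("restc",(529,345),15),("tip",(545,308),31),("hend",(521,383),40),("ledgeL",(264,308),100),("ledgeR",(383,296),100),("slopebackL",(243,212),205),("backR",(373,200),205)]:
    print(n,np.round(onplane(c,np.array(p)/1.5625,z)))
s=ctrl.sense();w=ctrl.camera_info("wrist")
R=rot(s["ee_rot"]).as_matrix()
print("cam in tool pos",R.T@(-w["R"].T@w["t"]-s["eef_pos"]),"axes",np.round(w["R"]@R,3),w["K"])
E
```

```text
restc [ 523. -325.   15.]
tip [ 602. -359.   31.]
hend [ 443. -300.   40.]
ledgeL [609. 233. 100.]
ledgeR [629. -11. 100.]
slopebackL [785. 250. 205.]
backR [804.   3. 205.]
cam in tool pos [  68.17729125    1.26778467 -143.20328321] axes [[-0.001  1.     0.   ]
 [-0.963 -0.001 -0.268]
 [-0.268 -0.001  0.963]] [[298.97444735   0.         260.93055689]
 [  0.         298.97444735 192.1280306 ]
 [  0.           0.           1.        ]]
```

```bash
python3 - <<'E'
from h import *
show([490,-320,190],toolR(-0.355,0),8)
E
```

```text
dr [-0.0002, 0.0, 0.1177] off [0.3479, -0.046, 0.0426]
dr [-0.0002, 0.0, 0.1177] off [0.3422, -0.078, 0.0426]
dr [-0.0002, 0.0, 0.1177] off [0.3335, -0.1092, 0.0426]
dr [-0.0002, 0.0, 0.1177] off [0.322, -0.1396, 0.0426]
dr [-0.0002, 0.0, 0.1177] off [0.3077, -0.1687, 0.0426]
dr [-0.0002, 0.0, 0.1177] off [0.2909, -0.1964, 0.0426]
dr [-0.0002, 0.0, 0.1177] off [0.2715, -0.2225, 0.0426]
dr [-0.0002, 0.0, 0.1177] off [0.2498, -0.2466, 0.0425]
```

Call:
{"op": "arm_command", "data": {"increments": [{"dr":[0,0,0.118],"offset":[0.348,-0.046,0.043],"hand":1},{"dr":[0,0,0.118],"offset":[0.342,-0.078,0.043],"hand":1},{"dr":[0,0,0.118],"offset":[0.334,-0.109,0.043],"hand":1},{"dr":[0,0,0.118],"offset":[0.322,-0.14,0.043],"hand":1},{"dr":[0,0,0.118],"offset":[0.308,-0.169,0.043],"hand":1},{"dr":[0,0,0.118],"offset":[0.291,-0.196,0.043],"hand":1},{"dr":[0,0,0.118],"offset":[0.272,-0.223,0.043],"hand":1},{"dr":[0,0,0.118],"offset":[0.25,-0.247,0.043],"hand":1}]}}

```text
time_s: 0.9
eef_pos: [491.7, -319.1, 189.5]
ee_rot: [-0.0, 0.984, -0.179, -0.0]
force: [-1.1, -1.2, -0.8]
grip_width: 0.998
grip_force: 0.0
```

Call:
{"op": "arm_command", "data": {"increments": [{"dr":[0,0,0],"offset":[0,0,0],"hand":1},{"dr":[0,0,0],"offset":[0,0,0],"hand":1}]}}

```text
time_s: 1.1
eef_pos: [490.6, -319.8, 189.4]
ee_rot: [-0.0, 0.984, -0.176, -0.001]
force: [-0.5, 0.7, -0.7]
grip_width: 1.0
grip_force: 0.0
```

```bash
cat > snap.py <<'E'
import sys,pickle
from h import *
n=sys.argv[1];s=ctrl.sense();c=ctrl.camera_info("wrist");im=ctrl.capture("wrist")
pickle.dump((s,c,im),open(f"pics/{n}.pkl","wb"));cv2.imwrite(f"pics/{n}.png",cv2.resize(im[:,:,::-1],(768,576)))
print(s["time_s"],s["eef_pos"],s["ee_rot"],s["joints"],s["force"],s["grip_width"],s["grip_force"])
E
python3 snap.py w1
```

```text
1.1 [ 490.57603886 -319.79504286  189.39171946] [-2.39781044e-04  9.84345879e-01 -1.76246443e-01 -5.69735726e-04] [-7.77510106e-01  4.79541645e-01  1.36767699e+00 -2.57701739e-04
  1.29558517e+00  1.14770025e+00] [-0.54364768  0.71930226 -0.69293461] 1.0002456264550426 0.0
```

View pics/w1.png

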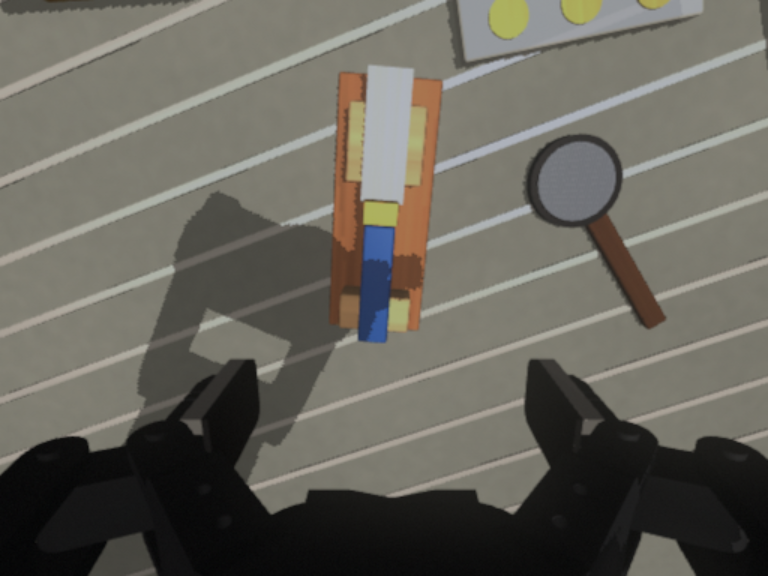

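The wrist view shows the blade tip at (368..413, 68), the collar at (380,214), the handle end at ~(372,342), and the rest corners at (340,73), (441,80), (418,330) and (330,325), all in 768x576 px.

```bash
python3 - <<'E'
from h import *
import pickle
s,c,im=pickle.load(open("pics/w1.pkl","rb"))
P=lambda p,z:onplane(c,np.array(p)/1.5-0.17,z)
tl,tr=P((368,66),33),P((413,70),33);tip=(tl+tr)/2
j=(P((361,200),33)+P((405,204),33))/2
he=(P((358,340),48)+P((386,342),48))/2; col=(P((364,202),48)+P((398,204),48))/2
print(tip,j,col,he, "len",np.linalg.norm(tip-j),np.linalg.norm(col-he))
for a,b in((tip,j),(col,he),(tip,he)):
    d=a-b;print("yaw",np.arctan2(d[1],d[0]))
rc=[P(p,6) for p in((340,73),(441,80),(418,330),(330,325))];print(np.round(rc,1))
yaw=np.arctan2(*(tip-he)[[1,0]]);u=np.array([np.cos(yaw),np.sin(yaw)])
o=tip[:2]-80*u; g=o-30*u;print("yaw",yaw,"origin",o,"grip",g)
show([*(g-20*u),110],toolR(yaw,0),4)
E
```

```text
[ 607.72070203 -363.08718381   33.        ] [ 534.00303702 -330.38090113   33.        ] [ 534.92394269 -329.69829948   48.        ] [ 450.3872807  -291.12185203   48.        ] len 80.6473499937609 92.92249199050723
yaw -0.4175770601547739
yaw -0.4281038309749745
yaw -0.428996087837036
[[ 621.3 -332.1    6. ]
 [ 593.8 -393.8    6. ]
 [ 431.1 -320.     6. ]
 [ 458.6 -257.5    6. ]]
yaw -0.428996087837036 origin [ 534.96999857 -329.81053816] grip [ 507.68848477 -317.33179603]
dr [0.0, 0.0002, 0.0233] off [-0.0092, -0.0221, 0.1661]
dr [0.0, 0.0002, 0.0233] off [-0.0096, -0.0219, 0.1661]
dr [0.0, 0.0002, 0.0233] off [-0.01, -0.0217, 0.1661]
dr [0.0, 0.0002, 0.0233] off [-0.0104, -0.0215, 0.1661]
```

Call:
{"op": "arm_command", "data": {"increments": [{"dr":[0,0,0.023],"offset":[-0.01,-0.022,0.166],"hand":1},{"dr":[0,0,0.023],"offset":[-0.01,-0.022,0.166],"hand":1},{"dr":[0,0,0.023],"offset":[-0.01,-0.022,0.166],"hand":1},{"dr":[0,0,0.024],"offset":[-0.01,-0.022,0.166],"hand":1},{"dr":[0,0,0],"offset":[0,0,0],"hand":1},{"dr":[0,0,0],"offset":[0,0,0],"hand":1}]}}

```text
time_s: 1.75
eef_pos: [489.4, -309.7, 111.1]
ee_rot: [0.0, 0.977, -0.213, 0.0]
force: [0.6, -0.0, -0.9]
grip_width: 1.0
grip_force: 0.0
```

```bash
python3 snap.py w2
```

```text
1.75 [ 489.44616773 -309.65085445  111.10092961] [ 1.84872219e-04  9.76970103e-01 -2.13376077e-01  1.85011869e-04] [-7.66209156e-01  5.45204443e-01  1.48191479e+00 -1.35058916e-04
  1.11396457e+00  1.23470538e+00] [ 0.63415353 -0.01184676 -0.91659402] 1.0000173255115818 0.0
```

View pics/w2.png

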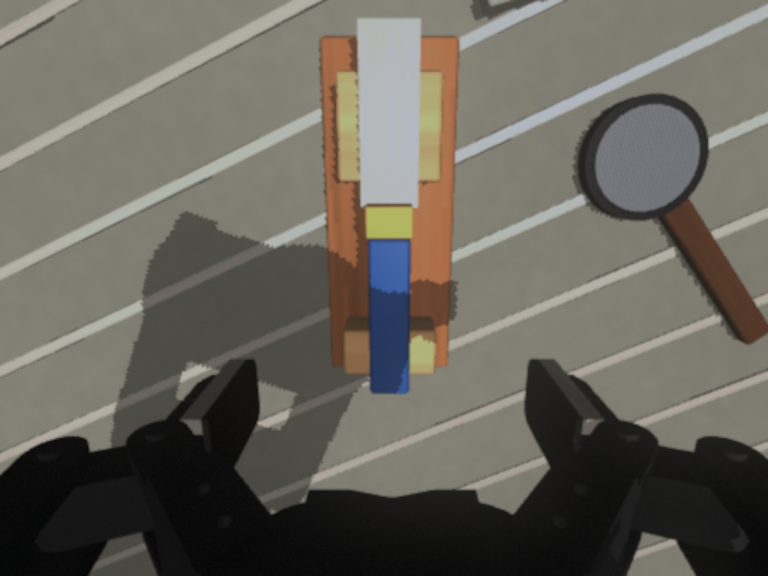

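In the second view the blade tip is at (358..421,18), the joint at y≈206, and the handle rear at (371..408,392). The blade runs straight up the image.

```bash
python3 - <<'E'
from h import *
import pickle
c1=pickle.load(open("pics/w1.pkl","rb"))[1];c2=pickle.load(open("pics/w2.pkl","rb"))[1]
s=pickle.load(open("pics/w2.pkl","rb"))[0]
f=lambda p:np.array(p)/1.5-0.17
r={}
for n,a,b in [("tl",(368,66),(358,18)),("tr",(413,70),(421,18)),("jl",(361,200),(361,206)),("jr",(405,204),(418,207)),("hl",(358,340),(371,392)),("hr",(386,342),(408,392)),("rc1",(340,73),(320,37)),("rc2",(441,80),(459,37))]:
    X,e=tri([(c1,f(a)),(c2,f(b))]);r[n]=X;print(n,np.round(X,1),e)
# view2 with known tops
P=lambda p,z:onplane(c2,f(p),z)
tip=(P((358,18),33)+P((421,18),33))/2;he=(P((371,392),48)+P((408,392),48))/2;col=(P((366,206),48)+P((413,206),48))/2
print(tip,col,he,[np.arctan2(*(a-b)[[1,0]]) for a,b in((tip,he),(col,he),(tip,col))])
R=rot(s["ee_rot"]);print("tool x yaw",np.arctan2(*R.as_matrix()[[1,0],0]))
E
```

```text
tl [ 611.9 -350.7   40.8] [array([0.3, 0. ]), array([-0.4,  0. ])]
tr [ 600.2 -374.6   43.4] [array([0.1, 0.1]), array([-0.2, -0.1])]
jl [ 541.3 -319.3   55. ] [array([0., 0.]), array([-0., -0.])]
jr [ 522.9 -343.1  -16.8] [array([-0.1,  0.3]), array([ 0.1, -0.4])]
hl [ 454.5 -282.5   48.3] [array([0., 0.]), array([-0.1,  0. ])]
hr [ 446.4 -299.7   47.9] [array([-0.1,  0. ]), array([ 0.1, -0. ])]
rc1 [ 619.9 -332.3   13.3] [array([-0.1,  0. ]), array([ 0.1, -0. ])]
rc2 [ 592.8 -393.5   10.2] [array([0.5, 0.4]), array([-0.7, -0.5])]
[ 608.24278373 -363.88733071   33.        ] [ 535.48839033 -330.38030899   48.        ] [ 450.37856456 -291.07880105   48.        ] [np.float64(-0.43213682091948913), np.float64(-0.4326019652887573), np.float64(-0.43159243054106383)]
tool x yaw -0.4300586011416104
```

```bash
python3 - <<'E'
from h import *
show([508.4,-318,17],toolR(-0.431,0),5)
E
```

```text
dr [0.0002, -0.0004, 0.0003] off [0.0336, -0.0006, 0.1578]
dr [0.0002, -0.0004, 0.0003] off [0.0336, -0.0006, 0.1577]
dr [0.0002, -0.0004, 0.0003] off [0.0337, -0.0006, 0.1577]
dr [0.0002, -0.0004, 0.0003] off [0.0337, -0.0006, 0.1577]
dr [0.0002, -0.0004, 0.0003] off [0.0338, -0.0006, 0.1577]
```

Call:
{"op": "arm_command", "data": {"increments": [{"dr":[0,0,0],"offset":[0.056,0,0.158],"hand":0},{"dr":[0,0,0],"offset":[0.056,0,0.158],"hand":0},{"dr":[0,0,0],"offset":[0.056,0,0.158],"hand":0},{"dr":[0,0,0],"offset":[0,0,0.158],"hand":0},{"dr":[0,0,0],"offset":[0,0,0.108],"hand":0},{"dr":[0,0,0],"offset":[0,0,0.05],"hand":0},{"dr":[0,0,0],"offset":[0,0,0],"hand":0}]}}

```text
time_s: 2.5
eef_pos: [508.1, -317.4, 15.6]
ee_rot: [-0.0, 0.977, -0.213, -0.0]
force: [-0.1, 0.4, -0.1]
grip_width: 0.501
grip_force: 0.0
```

Call:
{"op": "arm_command", "data": {"increments": [{"dr":[0,0,0],"offset":[0,0,0],"hand":-0.4},{"dr":[0,0,0],"offset":[0,0,0],"hand":-1},{"dr":[0,0,0],"offset":[0,0,0],"hand":-1},{"dr":[0,0,0],"offset":[0,0,0],"hand":-1},{"dr":[0,0,0],"offset":[0,0,0],"hand":-1},{"dr":[0,0,0],"offset":[0,0,0],"hand":-1}], "grip_force": 80}}

```text
time_s: 3.1
eef_pos: [508.7, -317.7, 16.8]
ee_rot: [0.001, 0.977, -0.213, 0.001]
force: [-1.4, 1.5, 6.1]
grip_width: 0.218
grip_force: 78.9
```

```bash
python3 snap.py w3
```

```text
3.1 [ 508.68233339 -317.67195793   16.79041484] [ 5.86756541e-04  9.77030704e-01 -2.13095966e-01  8.77095958e-04] [-7.53350613e-01  7.10515878e-01  1.47764041e+00 -1.32123730e-04
  9.51328586e-01  1.24700779e+00] [-1.36530215  1.50690806  6.10296419] 0.2182409790731781 78.85395884513855
```

View pics/w3.png

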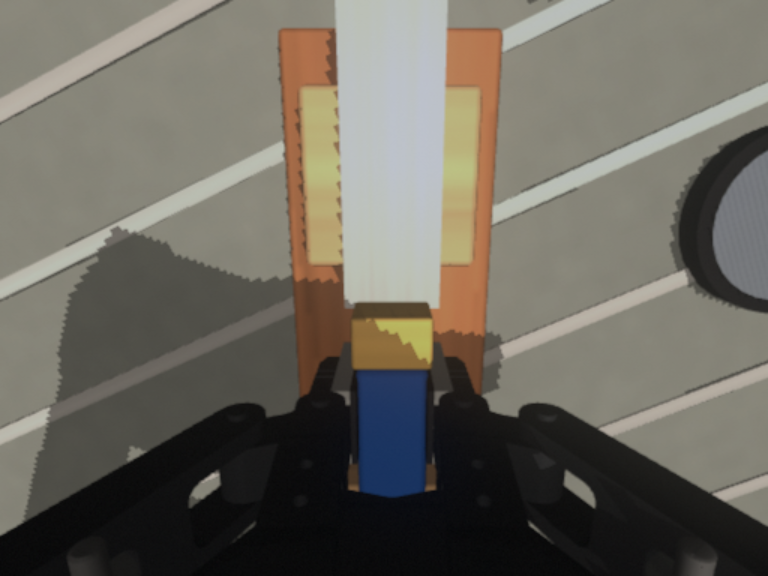

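The blade is gripped with the fingers centred on the handle behind the collar. Next I lift it and carry it to a view pose above the flap edge, already pitched parallel to the flap.

```bash
cat >> h.py <<'E'
G0=(np.array([508.7,-317.7,16.8]),-0.4295)   # grasp pose: TCP, yaw
TIP=np.array([109.7,0.4,-14.7])              # blade tip in tool frame
def slopeT(S,s,n,y=0):
    """S=(x,y,yaw) of slope; s along closed flap from its edge (underside), n normal"""
    c,k=np.cos(.55),np.sin(.55);v=np.array([-71+s*c-n*k,y,116+s*k+n*c])
    return Ro.from_euler("z",S[2]).apply(v)+[S[0],S[1],0]
E
python3 - <<'E'
from h import *
S=(707,118,.08)
A=np.array([480,-304.5,140.]);RA=toolR(-.4295,0)
C=slopeT(S,-68,45);print(C)
show(A,RA,1)
print();show(C,toolR(.08,.55),12,A,RA)
E
```

```text
[554.9951233  105.81360111 118.82087193]
dr [0.0009, -0.0025, -0.0001] off [-0.261, 0.0004, -1.0272]

dr [0.0149, 0.0571, -0.0527] off [-0.0713, -0.2807, 0.0147]
dr [0.0149, 0.0571, -0.0527] off [-0.0603, -0.2833, 0.0151]
dr [0.0149, 0.0571, -0.0527] off [-0.0492, -0.2854, 0.0159]
dr [0.0149, 0.0571, -0.0527] off [-0.0381, -0.287, 0.0173]
dr [0.0149, 0.0571, -0.0527] off [-0.027, -0.2881, 0.0192]
dr [0.0149, 0.0571, -0.0527] off [-0.016, -0.2888, 0.0216]
dr [0.0149, 0.0571, -0.0527] off [-0.0051, -0.289, 0.0245]
dr [0.0149, 0.0571, -0.0527] off [0.0057, -0.2886, 0.0279]
dr [0.0149, 0.0571, -0.0527] off [0.0163, -0.2878, 0.0317]
dr [0.0149, 0.0571, -0.0527] off [0.0266, -0.2865, 0.0361]
dr [0.0149, 0.0571, -0.0527] off [0.0367, -0.2848, 0.0408]
dr [0.0149, 0.0571, -0.0527] off [0.0465, -0.2826, 0.046]
```

Call:
{"op": "arm_command", "data": {"increments": [{"dr":[0,0,0],"offset":[0,0,-0.1],"hand":-1},{"dr":[0,0,0],"offset":[0,0,-0.2],"hand":-1},{"dr":[0,0,0],"offset":[-0.087,0,-0.25],"hand":-1},{"dr":[0,0,0],"offset":[-0.087,0,-0.25],"hand":-1},{"dr":[0,0,0],"offset":[-0.087,0,-0.227],"hand":-1}], "grip_force": 100}}

```text
time_s: 3.65
eef_pos: [479.3, -303.9, 140.8]
ee_rot: [0.0, 0.977, -0.213, 0.0]
force: [-0.2, -0.3, -1.0]
grip_width: 0.218
grip_force: 97.6
```

Call:
{"op": "arm_command", "data": {"increments": [{"dr":[0.015,0.057,-0.053],"offset":[-0.071,-0.281,0.015],"hand":-1},{"dr":[0.015,0.057,-0.053],"offset":[-0.06,-0.283,0.015],"hand":-1},{"dr":[0.015,0.057,-0.053],"offset":[-0.049,-0.285,0.016],"hand":-1},{"dr":[0.015,0.057,-0.053],"offset":[-0.038,-0.287,0.017],"hand":-1},{"dr":[0.015,0.057,-0.053],"offset":[-0.027,-0.288,0.019],"hand":-1},{"dr":[0.015,0.057,-0.053],"offset":[-0.016,-0.289,0.022],"hand":-1}]}}

```text
time_s: 4.25
eef_pos: [517.2, -97.6, 128.9]
ee_rot: [-0.006, 0.986, -0.087, 0.139]
force: [0.8, -0.8, -0.3]
grip_width: 0.216
grip_force: 97.7
```

Call:
{"op": "arm_command", "data": {"increments": [{"dr":[0.015,0.057,-0.053],"offset":[-0.005,-0.289,0.025],"hand":-1},{"dr":[0.015,0.057,-0.053],"offset":[0.006,-0.289,0.028],"hand":-1},{"dr":[0.015,0.057,-0.053],"offset":[0.016,-0.288,0.032],"hand":-1},{"dr":[0.015,0.057,-0.053],"offset":[0.027,-0.287,0.036],"hand":-1},{"dr":[0.015,0.057,-0.053],"offset":[0.037,-0.285,0.041],"hand":-1},{"dr":[0.015,0.057,-0.053],"offset":[0.047,-0.283,0.046],"hand":-1},{"dr":[0,0,0],"offset":[0,0,0],"hand":-1},{"dr":[0,0,0],"offset":[0,0,0],"hand":-1}]}}

```text
time_s: 5.05
eef_pos: [554.3, 106.8, 118.0]
ee_rot: [-0.012, 0.962, 0.04, 0.271]
force: [0.2, -0.7, -1.3]
grip_width: 0.217
grip_force: 98.0
```

```bash
python3 snap.py w4
```

```text
5.05 [554.27800107 106.82893585 118.04420805] [-0.01172572  0.96168093  0.04040912  0.27092322] [-0.04969357  0.31175719  1.94955352  0.21089426  0.34212846  1.25776881] [ 0.19811326 -0.72132932 -1.26054796] 0.21732733497105675 97.95462012290955
```

View pics/w4.png

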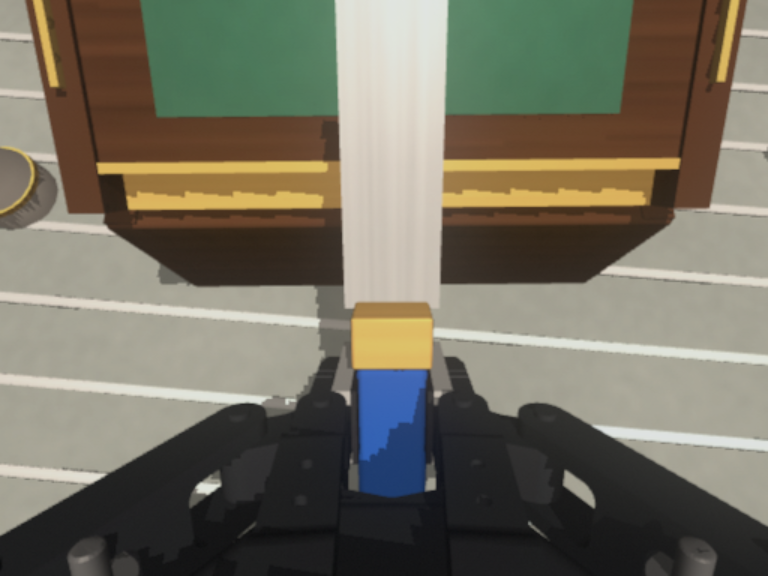

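The view shows the flap's brass-trimmed front edge from (98,164..174) to (680,158..170), and the brass ledge below it with its front edge from (128,210) to (648,206). The blade is centred. I take a second view from further back and to the side.

Call:
{"op": "arm_command", "data": {"increments": [{"dr":[0,0,0],"offset":[-0.15,0.1,0],"hand":-1},{"dr":[0,0,0],"offset":[-0.15,0.1,0],"hand":-1},{"dr":[0,0,0],"offset":[-0.15,0.1,0],"hand":-1},{"dr":[0,0,0],"offset":[0,0,0],"hand":-1},{"dr":[0,0,0],"offset":[0,0,0],"hand":-1}]}}

```text
time_s: 5.6
eef_pos: [512.2, 65.8, 90.1]
ee_rot: [-0.011, 0.962, 0.039, 0.272]
force: [0.3, 0.3, -1.7]
grip_width: 0.218
grip_force: 98.0
```

```bash
python3 snap.py w5; python3 - <<'E'
import pickle,cv2,numpy as np
a=pickle.load(open("pics/w4.pkl","rb"))[2][:,:,::-1];b=pickle.load(open("pics/w5.pkl","rb"))[2][:,:,::-1]
# left and right ends, 4x; rows: view4, view5
def cr(i,r0,c0): return cv2.resize(i[r0:r0+72,c0:c0+95],None,fx=4,fy=4,interpolation=cv2.INTER_NEAREST)
print(a.shape)
cv2.imwrite("pics/w5c.png",np.vstack([np.hstack([cr(a,90,55),cr(a,90,375)]),np.hstack([cv2.resize(b,(380,288)),np.zeros((288,380,3),np.uint8)])]))
E
```

```text
5.6 [512.22038671  65.7515965   90.12977026] [-0.01127928  0.96158111  0.03878499  0.27153319] [-0.1648252   0.27763149  2.1067553   0.53239207  0.25434022  0.84241033] [ 0.32412698  0.28942388 -1.73498996] 0.2181787857909138 98.03009390830994
(384, 512, 3)
```

View pics/w5c.png

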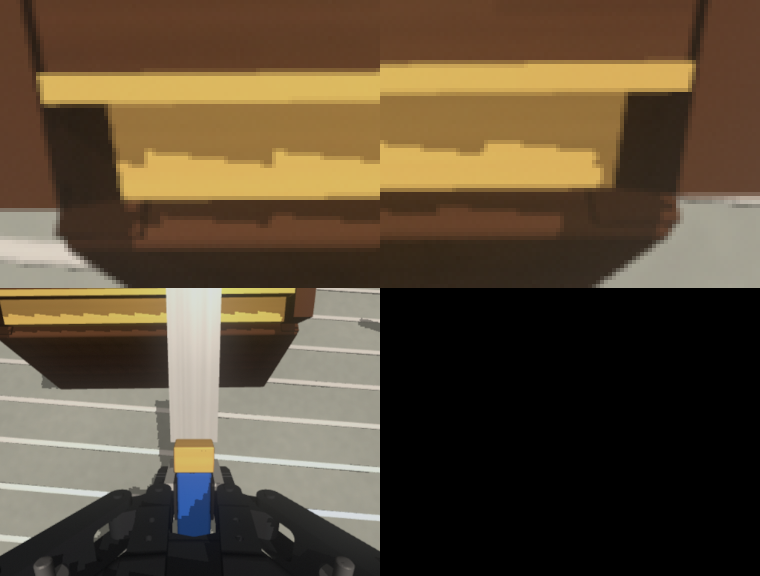

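The crops show the brass strip on the flap's top face. Its lower boundary, (65.5,115.8) to (452.5,113) native px, is the flap's top front edge. The ledge's front corners are at (85.5,139.8) and (430.3,137). I read the same lines numerically in view 5 and fit the slope pose.

```bash
python3 - <<'E'
import pickle,numpy as np
b=pickle.load(open("pics/w5.pkl","rb"))[2].astype(int)
for c in (40,120,200,330,370):
    col=b[:80,c]; print(c,[tuple(x) for x in np.c_[np.arange(80),col][0:62:1].tolist()] if c==120 else "", "edges",[ (r,int(d)) for r,d in enumerate(np.diff(col.sum(1))) if abs(d)>60])
for r in (3,5,25,30,36,40):
    row=b[r];d=np.diff(row.sum(1));print("row",r,[(i,int(x)) for i,x in enumerate(d) if abs(x)>70])
E
```

```text
40  edges [(0, 107), (1, 142), (9, -81), (10, -266), (14, 126), (15, 99), (36, 69), (37, 91), (47, -121), (48, -178)]
120 [(0, 136, 107, 58), (1, 193, 165, 86), (2, 211, 184, 94), (3, 212, 184, 94), (4, 211, 183, 94), (5, 211, 184, 94), (6, 212, 184, 94), (7, 211, 183, 94), (8, 211, 183, 94), (9, 177, 152, 78), (10, 66, 50, 25), (11, 49, 38, 19), (12, 46, 35, 17), (13, 49, 37, 18), (14, 102, 77, 40), (15, 151, 115, 60), (16, 156, 119, 62), (17, 156, 119, 62), (18, 155, 118, 62), (19, 154, 117, 61), (20, 153, 116, 61), (21, 152, 116, 60), (22, 152, 115, 61), (23, 152, 116, 60), (24, 151, 115, 60), (25, 151, 115, 60), (26, 151, 115, 60), (27, 151, 115, 60), (28, 152, 116, 60), (29, 152, 116, 60), (30, 152, 116, 61), (31, 151, 116, 60), (32, 151, 115, 60), (33, 151, 115, 60), (34, 177, 143, 74), (35, 211, 180, 93), (36, 211, 180, 93), (37, 211, 181, 93), (38, 211, 181, 92), (39, 211, 179, 92), (40, 211, 178, 92), (41, 211, 178, 92), (42, 211, 179, 92), (43, 211, 179, 92), (44, 211, 179, 92), (45, 211, 178, 92), (46, 198, 166, 86), (47, 147, 121, 62), (48, 70, 54, 27), (49, 70, 54, 27), 
[... 497 characters left out ...]
167), (45, -107)]
370  edges [(6, -171), (7, -140), (11, 102), (32, 80), (33, 100), (43, -85), (44, -254)]
row 3 [(396, -135), (397, -199), (424, 118), (425, 100)]
row 5 [(396, -140), (397, -192), (424, 133), (425, 92)]
row 25 [(0, 167), (223, 161), (224, 79), (296, -74), (297, -134), (383, -93), (384, -103), (422, 146)]
row 30 [(1, 149), (2, 73), (223, 176), (224, 92), (296, -101), (297, -135), (383, -102), (421, 138), (422, 96)]
row 36 [(2, 96), (3, 97), (10, 106), (45, 107), (80, 104), (111, 98), (145, 97), (376, -90), (377, -90), (382, -87), (383, -115), (420, 192), (421, 149)]
row 40 [(3, 233), (4, 120), (379, -87), (382, -95), (417, 121), (485, -106), (486, -93), (487, 117), (488, 73)]
```

```bash
cat > fit.py <<'E'
from h import *
import pickle
from scipy.optimize import least_squares
c4=pickle.load(open("pics/w4.pkl","rb"))[1];c5=pickle.load(open("pics/w5.pkl","rb"))[1]
cols=np.array([40,120,200,330,370])
L5={(0,8):[10.27,9.27,8.45,7.1,6.95],(0,0):[14.9,14,13,12,11.5],(-15,-7):[48.1,47.1,46.2,44.9,44.25]}
P4={(0,8,110):(65,115.3),(0,8,-110):(452,112.5),(-15,-7,110):(85,139.3),(-15,-7,-110):(429.8,136.5)}
P5={(0,8,-110):397,(-15,-7,-110):380}
def W(p,s,n,y): return slopeT(p[:3],s,n,y)+[0,0,p[3]]
def res(p):
    r=[]
    for k,v in P4.items(): r+=list(proj(c4,W(p,*k))-v)
    for k,v in P5.items(): r.append(proj(c5,W(p,*k))[0]-v)
    for k,v in L5.items():
        a,b=proj(c5,W(p,*k,100)),proj(c5,W(p,*k,-100))
        r+=list(((a[1]+(cols-a[0])*(b[1]-a[1])/(b[0]-a[0]))-v)/1.5)
    return np.array(r)
f=least_squares(res,[707,118,.08,0])
if __name__=="__main__":
    print(f.x,np.round(f.fun,2)); print(np.sqrt(np.diag(np.linalg.inv(f.jac.T@f.jac))))
    g=least_squares(lambda p:res([*p,0]),[707,118,.08]);print(g.x,np.round(g.fun,2))
E
python3 fit.py
```

```text
[7.02790292e+02 1.20312970e+02 9.08014969e-02 1.19639848e+00] [ 0.2  -0.12 -1.4  -0.28 -0.57 -0.13  2.38 -0.03 -1.61  1.35  0.04  0.17
  0.18  0.21  0.04  0.12  0.18  0.31  0.1   0.16 -0.3  -0.19 -0.13 -0.16
 -0.  ]
[0.33994706 0.27827625 0.00238059 0.34403946]
[7.03722796e+02 1.20200768e+02 9.11729734e-02] [ 2.16 -0.4  -2.58 -0.66  1.07 -0.55  1.46 -0.55 -2.4   0.75  0.46  0.57
  0.57  0.57  0.39  0.49  0.54  0.65  0.42  0.47 -0.12 -0.02  0.02 -0.04
  0.12]
```

```bash
cat > go.py <<'E'
"""go.py s n nrows [y]: rows to bring blade tip (mid thickness) to s,n parallel to the flap; also prints where it is"""
import sys
from h import *
S=(703.2,120.25,.091);DZ=.6
def tipsn():
    s=ctrl.sense();R=rot(s["ee_rot"]);t=s["eef_pos"]+R.apply(TIP)
    v=Ro.from_euler("z",-S[2]).apply(t-[S[0],S[1],DZ])-[-71,0,116];c,k=np.cos(.55),np.sin(.55)
    b=R.apply([1,0,0]);print("tip s,n,y",np.round([v[0]*c+v[2]*k,-v[0]*k+v[2]*c,v[1]],2),"pitch",np.arcsin(b[2]).round(4),"yaw",np.arctan2(b[1],b[0]).round(4),"F",s["force"].round(2),"M",s["wrist_torque"].round(2),"j",s["joints"].round(2),s["time_s"])
def target(s,n,pitch=.55,y=0):
    R=toolR(S[2],pitch);return slopeT(S,s,n,y)+[0,0,DZ]-R.apply(TIP),R
if __name__=="__main__":
    tipsn(); a=sys.argv
    if len(a)>3: show(*target(float(a[1]),float(a[2])),int(a[3]))
E
python3 go.py -28 0 6
```

```text
tip s,n,y [ -9.64  57.11 -37.77] pitch 0.551 yaw 0.0815 F [ 0.6   0.07 -1.18] M [-0.04  0.34 -0.02] j [-0.16  0.28  2.11  0.53  0.25  0.84] 5.65
dr [0.001, -0.0002, -0.0017] off [-0.026, -0.0515, 0.0789]
dr [0.001, -0.0002, -0.0017] off [-0.0259, -0.0514, 0.079]
dr [0.001, -0.0002, -0.0017] off [-0.0259, -0.0514, 0.079]
dr [0.001, -0.0002, -0.0017] off [-0.0258, -0.0514, 0.079]
dr [0.001, -0.0002, -0.0017] off [-0.0257, -0.0514, 0.0791]
dr [0.001, -0.0002, -0.0017] off [-0.0256, -0.0513, 0.0791]
```

Call:
{"op": "arm_command", "data": {"increments": [{"dr":[0.001,0,-0.002],"offset":[-0.026,-0.051,0.079],"hand":-1},{"dr":[0.001,0,-0.002],"offset":[-0.026,-0.051,0.079],"hand":-1},{"dr":[0.001,0,-0.002],"offset":[-0.026,-0.051,0.079],"hand":-1},{"dr":[0.001,0,-0.002],"offset":[-0.026,-0.051,0.079],"hand":-1},{"dr":[0.001,0,-0.002],"offset":[-0.026,-0.051,0.079],"hand":-1},{"dr":[0.001,0,-0.002],"offset":[-0.026,-0.051,0.079],"hand":-1},{"dr":[0,0,0],"offset":[0,0,0],"hand":-1},{"dr":[0,0,0],"offset":[0,0,0],"hand":-1}]}}

```text
time_s: 6.45
eef_pos: [522.6, 104.7, 31.7]
ee_rot: [-0.013, 0.961, 0.045, 0.271]
force: [-0.1, -0.7, -1.2]
grip_width: 0.222
grip_force: 98.0
```

```bash
python3 go.py -5 -0.5 4
```

```text
tip s,n,y [-2.868e+01 -2.000e-02  8.100e-01] pitch 0.5504 yaw 0.0942 F [-0.07 -0.7  -1.18] M [-0.04  0.32  0.02] j [-0.06  0.44  2.09  0.91  0.1   0.53] 6.45
dr [-0.0004, -0.0001, 0.0009] off [0.0493, 0.0012, 0.0009]
dr [-0.0004, -0.0001, 0.0009] off [0.0493, 0.0012, 0.0009]
dr [-0.0004, -0.0001, 0.0009] off [0.0493, 0.0012, 0.0009]
dr [-0.0004, -0.0001, 0.0009] off [0.0493, 0.0011, 0.0009]
```

Call:
{"op": "arm_command", "data": {"increments": [{"dr":[0,0,0],"offset":[0.05,0,0.001],"hand":-1},{"dr":[0,0,0],"offset":[0.05,0,0.001],"hand":-1},{"dr":[0,0,0],"offset":[0.05,0,0.001],"hand":-1},{"dr":[0,0,0],"offset":[0.05,0,0.001],"hand":-1},{"dr":[0,0,0],"offset":[0,0,0],"hand":-1},{"dr":[0,0,0],"offset":[0,0,0],"hand":-1}]}}

```text
time_s: 7.05
eef_pos: [542.7, 106.3, 43.7]
ee_rot: [-0.012, 0.961, 0.045, 0.271]
force: [0.5, 0.2, -1.3]
grip_width: 0.22
grip_force: 98.0
```

```bash
python3 go.py; python3 snap.py w6
```

```text
tip s,n,y [-5.18 -0.34  0.53] pitch 0.5502 yaw 0.0937 F [ 0.55  0.24 -1.31] M [-0.02  0.39 -0.02] j [-0.05  0.44  2.03  0.56  0.14  0.88] 7.05
7.05 [542.74261388 106.30112847  43.7189584 ] [-0.01246883  0.96134703  0.0450128   0.27134898] [-0.054922    0.44407653  2.02982567  0.56356491  0.14446793  0.88498705] [ 0.54936813  0.24276486 -1.30620486] 0.21971887672295018 98.02842378616333
```

View pics/w6.png

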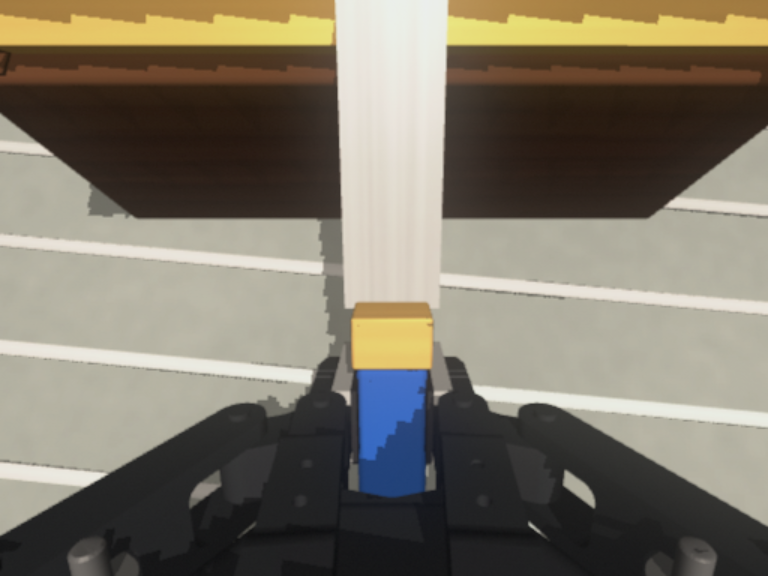

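The tip sits just ahead of the flap edge, straight over the ledge (front edge at y≈45 px). I probe down gently for the ledge.

Call:
{"op": "arm_command", "data": {"increments": [{"dr":[0,0,0],"offset":[0,0,0.01],"hand":-1},{"dr":[0,0,0],"offset":[0,0,0.01],"hand":-1},{"dr":[0,0,0],"offset":[0,0,0.008],"hand":-1},{"dr":[0,0,0],"offset":[0,0,0],"hand":-1}]}}

```text
time_s: 7.5
eef_pos: [544.4, 106.6, 40.2]
ee_rot: [-0.013, 0.961, 0.045, 0.271]
force: [-0.0, 0.7, -1.3]
grip_width: 0.217
grip_force: 98.0
```

Call:
{"op": "arm_command", "data": {"increments": [{"dr":[0,0,0],"offset":[0,0,0.004],"hand":-1},{"dr":[0,0,0],"offset":[0,0,0],"hand":-1}]}}

```text
time_s: 7.7
eef_pos: [544.7, 106.6, 40.0]
ee_rot: [-0.013, 0.961, 0.045, 0.271]
force: [0.8, 0.1, -1.3]
grip_width: 0.218
grip_force: 98.0
```

```bash
python3 go.py
```

```text
tip s,n,y [-5.45 -4.61  0.7 ] pitch 0.5495 yaw 0.0938 F [ 0.83  0.07 -1.27] M [-0.02  0.35  0.  ] j [-0.05  0.46  2.03  0.58  0.14  0.86] 7.7
```

Call:
{"op": "arm_command", "data": {"increments": [{"dr":[0,0,0],"offset":[0,0,0.005],"hand":-1},{"dr":[0,0,0],"offset":[0,0,0],"hand":-1}]}}

```text
time_s: 7.9
eef_pos: [545.0, 106.7, 39.5]
ee_rot: [-0.013, 0.961, 0.045, 0.271]
force: [-1.1, 0.3, 0.1]
grip_width: 0.219
grip_force: 98.1
```

```bash
python3 go.py
```

```text
tip s,n,y [-5.4  -5.18  0.71] pitch 0.5496 yaw 0.0938 F [-1.05  0.33  0.13] M [-0.13  0.37 -0.01] j [-0.05  0.46  2.02  0.59  0.14  0.86] 7.9
```

Call:
{"op": "arm_command", "data": {"increments": [{"dr":[0,0,0],"offset":[0,0,0.005],"hand":-1},{"dr":[0,0,0],"offset":[0,0,0],"hand":-1}]}}

```text
time_s: 8.1
eef_pos: [545.3, 106.7, 39.0]
ee_rot: [-0.012, 0.961, 0.045, 0.271]
force: [-1.9, 0.1, 0.5]
grip_width: 0.221
grip_force: 98.3
```

```bash
python3 go.py
```

```text
tip s,n,y [-5.43 -5.72  0.7 ] pitch 0.5497 yaw 0.0938 F [-1.89  0.05  0.51] M [ 0.01  0.24 -0.02] j [-0.05  0.46  2.02  0.59  0.14  0.86] 8.1
```

Call:
{"op": "arm_command", "data": {"increments": [{"dr":[0,0,0],"offset":[0,0,-0.011],"hand":-1},{"dr":[0,0,0],"offset":[0,0,-0.01],"hand":-1},{"dr":[0,0,0],"offset":[0,0,0],"hand":-1},{"dr":[0,0,0],"offset":[0,0,0],"hand":-1}]}}

```text
time_s: 8.5
eef_pos: [544.0, 106.6, 41.2]
ee_rot: [-0.013, 0.961, 0.045, 0.271]
force: [0.1, -0.1, -1.0]
grip_width: 0.219
grip_force: 98.1
```

```bash
python3 go.py 25.5 -3.1 9
```

```text
tip s,n,y [-5.41 -3.21  0.7 ] pitch 0.5496 yaw 0.0938 F [ 0.07 -0.08 -1.01] M [-0.01  0.32 -0.06] j [-0.05  0.45  2.03  0.58  0.14  0.87] 8.5
dr [-0.0001, 0.0001, 0.0003] off [0.0286, 0.0005, -0.0001]
dr [-0.0001, 0.0001, 0.0003] off [0.0286, 0.0005, -0.0001]
dr [-0.0001, 0.0001, 0.0003] off [0.0286, 0.0005, -0.0001]
dr [-0.0001, 0.0001, 0.0003] off [0.0286, 0.0005, -0.0001]
dr [-0.0001, 0.0001, 0.0003] off [0.0286, 0.0005, -0.0001]
dr [-0.0001, 0.0001, 0.0003] off [0.0286, 0.0004, -0.0001]
dr [-0.0001, 0.0001, 0.0003] off [0.0286, 0.0004, -0.0001]
dr [-0.0001, 0.0001, 0.0003] off [0.0286, 0.0004, -0.0001]
dr [-0.0001, 0.0001, 0.0003] off [0.0286, 0.0004, -0.0001]
```

Call:
{"op": "arm_command", "data": {"increments": [{"dr":[0,0,0],"offset":[0.025,0.0005,0],"hand":-1},{"dr":[0,0,0],"offset":[0.025,0.0005,0],"hand":-1},{"dr":[0,0,0],"offset":[0.025,0.0005,0],"hand":-1},{"dr":[0,0,0],"offset":[0.025,0.0005,0],"hand":-1},{"dr":[0,0,0],"offset":[0,0,0],"hand":-1}]}}

```text
time_s: 9.0
eef_pos: [554.6, 107.3, 47.7]
ee_rot: [-0.012, 0.961, 0.045, 0.271]
force: [-0.2, -0.1, -0.9]
grip_width: 0.218
grip_force: 98.0
```

```bash
python3 go.py 25.5 -3.1 5
```

```text
tip s,n,y [ 7.09 -3.15  0.44] pitch 0.5502 yaw 0.0939 F [-0.21 -0.07 -0.9 ] M [-0.03  0.36  0.01] j [-0.05  0.45  1.99  0.47  0.17  0.98] 9.0
dr [-0.0002, -0.0001, 0.0006] off [0.0307, 0.0004, -0.0001]
dr [-0.0002, -0.0001, 0.0006] off [0.0307, 0.0004, -0.0001]
dr [-0.0002, -0.0001, 0.0006] off [0.0307, 0.0003, -0.0001]
dr [-0.0002, -0.0001, 0.0006] off [0.0307, 0.0003, -0.0001]
dr [-0.0002, -0.0001, 0.0006] off [0.0307, 0.0003, -0.0001]
```

Call:
{"op": "arm_command", "data": {"increments": [{"dr":[0,0,0],"offset":[0.026,0.0003,0],"hand":-1},{"dr":[0,0,0],"offset":[0.026,0.0003,0],"hand":-1},{"dr":[0,0,0],"offset":[0.026,0.0003,0],"hand":-1},{"dr":[0,0,0],"offset":[0.026,0.0003,0],"hand":-1},{"dr":[0,0,0],"offset":[0.026,0.0003,0],"hand":-1},{"dr":[0,0,0],"offset":[0.026,0.0003,0],"hand":-1},{"dr":[0,0,0],"offset":[0,0,0],"hand":-1}]}}

```text
time_s: 9.7
eef_pos: [570.5, 108.6, 57.5]
ee_rot: [-0.012, 0.961, 0.045, 0.271]
force: [0.4, 0.8, -2.0]
grip_width: 0.221
grip_force: 98.0
```

```bash
python3 go.py; python3 - <<'E'
from h import *
import cv2
a=ctrl.capture("scene")[:,:,::-1];b=ctrl.capture("top")[:,:,::-1]
cv2.imwrite("pics/s7.png",np.hstack([cv2.resize(a[180:300,220:360],(400,343)),cv2.resize(b[115:255,140:280],(343,343))]))
E
```

```text
tip s,n,y [25.81 -3.15  0.29] pitch 0.5502 yaw 0.0939 F [ 0.35  0.77 -1.97] M [0.02 0.33 0.03] j [-0.05  0.46  1.95  0.36  0.21  1.1 ] 9.7
```

```bash
cat > lift.py <<'E'
"""lift.py phi0 phi1 n r: rows that carry the tip's top corner on the flap's arc at radius r"""
import sys
from go import *
K=.7; N0=.4
def pose(phi,r):
    b=.55-K*max(phi,0);R=toolR(S[2],b);a=.55-phi
    v=np.array([65-r*np.cos(a)-N0*np.sin(a),0,200-r*np.sin(a)+N0*np.cos(a)])
    t=Ro.from_euler("z",S[2]).apply(v)+[S[0],S[1],DZ]
    return t-R.apply(TIP+[0,0,-1.5]),R
if __name__=="__main__":
    tipsn();f0,f1,n,r=map(float,sys.argv[1:]);n=int(n)
    s=ctrl.sense();p,R=s["eef_pos"],rot(s["ee_rot"])
    print("err to plan",R.inv().apply(pose(f0,r)[0]-p).round(2),(R.inv()*pose(f0,r)[1]).as_rotvec().round(4))
    for f in np.linspace(f0,f1,n+1)[1:]:
        q,Q=pose(f,r);print(round(f,3),"dr",((R.inv()*Q).as_rotvec()*4/np.pi).round(3).tolist(),"off",(R.inv().apply(q-p)/120).round(4).tolist());p,R=q,Q
E
python3 lift.py -0.015 0.21 8 134
```

```text
tip s,n,y [25.2  -3.3   0.35] pitch 0.5494 yaw 0.0938 F [-0.23  0.15 -1.52] M [-0.06  0.29  0.03] j [-0.05  0.46  1.95  0.36  0.21  1.1 ] 9.8
err to plan [ 0.66  0.11 -0.65] [-0.0011  0.0006  0.0024]
0.013 dr [-0.001, -0.011, 0.003] off [0.0044, 0.0008, -0.0452]
0.041 dr [-0.0, -0.025, 0.0] off [-0.0018, 0.0, -0.0494]
0.069 dr [0.0, -0.025, -0.0] off [-0.0016, -0.0, -0.0494]
0.097 dr [-0.0, -0.025, 0.0] off [-0.0013, -0.0, -0.0494]
0.126 dr [0.0, -0.025, -0.0] off [-0.001, 0.0, -0.0494]
0.154 dr [-0.0, -0.025, 0.0] off [-0.0008, 0.0, -0.0494]
0.182 dr [-0.0, -0.025, 0.0] off [-0.0005, -0.0, -0.0494]
0.21 dr [0.0, -0.025, -0.0] off [-0.0002, 0.0, -0.0493]
```

Call:
{"op": "arm_command", "data": {"increments": [{"dr":[0,-0.005,0],"offset":[0.002,0,-0.022],"hand":-1},{"dr":[0,-0.006,0],"offset":[0.002,0,-0.023],"hand":-1},{"dr":[0,-0.0125,0],"offset":[-0.001,0,-0.0247],"hand":-1},{"dr":[0,-0.0125,0],"offset":[-0.001,0,-0.0247],"hand":-1},{"dr":[0,-0.0125,0],"offset":[-0.001,0,-0.0247],"hand":-1},{"dr":[0,-0.0125,0],"offset":[-0.001,0,-0.0247],"hand":-1}], "grip_force": 120}}

```text
time_s: 10.4
eef_pos: [561.0, 107.8, 72.1]
ee_rot: [-0.011, 0.968, 0.045, 0.247]
force: [-0.3, 0.2, -4.3]
grip_width: 0.212
grip_force: 118.9
```

```bash
python3 lift.py 0.069 0.294 8 134
```

```text
tip s,n,y [25.88  8.8   0.37] pitch 0.5002 yaw 0.0939 F [-0.27  0.25 -4.35] M [-0.07  0.77  0.02] j [-0.05  0.42  1.93  0.22  0.31  1.24] 10.4
err to plan [0.27 0.11 0.28] [-0.001   0.0015  0.0025]
0.097 dr [-0.001, -0.023, 0.003] off [0.0009, 0.0009, -0.0471]
0.125 dr [-0.0, -0.025, -0.0] off [-0.001, 0.0, -0.0494]
0.153 dr [0.0, -0.025, 0.0] off [-0.0008, -0.0, -0.0494]
0.182 dr [0.0, -0.025, 0.0] off [-0.0005, -0.0, -0.0494]
0.21 dr [0.0, -0.025, -0.0] off [-0.0002, 0.0, -0.0493]
0.238 dr [0.0, -0.025, -0.0] off [0.0, 0.0, -0.0493]
0.266 dr [-0.0, -0.025, 0.0] off [0.0003, -0.0, -0.0493]
0.294 dr [0.0, -0.025, -0.0] off [0.0006, 0.0, -0.0493]
```

Call:
{"op": "arm_command", "data": {"increments": [{"dr":[0,-0.023,0],"offset":[0.001,0,-0.047],"hand":-1},{"dr":[0,-0.025,0],"offset":[-0.001,0,-0.0494],"hand":-1},{"dr":[0,-0.025,0],"offset":[-0.001,0,-0.0494],"hand":-1},{"dr":[0,-0.025,0],"offset":[-0.0005,0,-0.0494],"hand":-1},{"dr":[0,-0.025,0],"offset":[0,0,-0.0493],"hand":-1},{"dr":[0,-0.025,0],"offset":[0,0,-0.0493],"hand":-1},{"dr":[0,-0.025,0],"offset":[0.0003,0,-0.0493],"hand":-1},{"dr":[0,-0.025,0],"offset":[0.0006,0,-0.0493],"hand":-1}]}}

```text
time_s: 11.2
eef_pos: [541.2, 105.9, 114.9]
ee_rot: [-0.008, 0.984, 0.046, 0.171]
force: [-0.4, 0.6, -3.6]
grip_width: 0.215
grip_force: 118.9
```

```bash
python3 lift.py 0.294 0.744 16 134
```

```text
tip s,n,y [31.41 38.48  0.25] pitch 0.3445 yaw 0.0936 F [-0.44  0.55 -3.64] M [-0.    0.65  0.06] j [-0.04  0.34  1.84  0.08  0.62  1.38] 11.2
err to plan [ 0.04 -0.02  0.17] [-0.0003 -0.0003  0.0025]
0.322 dr [-0.0, -0.025, 0.003] off [0.0012, -0.0002, -0.0478]
0.35 dr [0.0, -0.025, 0.0] off [0.0011, 0.0, -0.0492]
0.378 dr [0.0, -0.025, 0.0] off [0.0013, -0.0, -0.0492]
0.406 dr [0.0, -0.025, -0.0] off [0.0016, -0.0, -0.0492]
0.435 dr [0.0, -0.025, 0.0] off [0.0019, 0.0, -0.0491]
0.463 dr [0.0, -0.025, 0.0] off [0.0021, -0.0, -0.0491]
0.491 dr [0.0, -0.025, 0.0] off [0.0024, 0.0, -0.049]
0.519 dr [-0.0, -0.025, 0.0] off [0.0027, -0.0, -0.049]
0.547 dr [-0.0, -0.025, -0.0] off [0.0029, 0.0, -0.049]
0.575 dr [0.0, -0.025, -0.0] off [0.0032, -0.0, -0.0489]
0.603 dr [-0.0, -0.025, -0.0] off [0.0034, 0.0, -0.0489]
0.632 dr [0.0, -0.025, 0.0] off [0.0037, -0.0, -0.0488]
0.66 dr [0.0, -0.025, 0.0] off [0.004, 0.0, -0.0488]
0.688 dr [0.0, -0.025, 0.0] off [0.0042, 0.0, -0.0487]
0.716 dr [-0.0, -0.025, 0.0] off [0.0045, 0.0, -0.0486]
0.744 dr [0.0, -0.025, 0.0] off [0.0047, -0.0, -0.0486]
```

Tracking is very good, with steady light force.

Call:
{"op": "arm_command", "data": {"increments": [{"dr":[0,-0.025,0],"offset":[0.001,0,-0.048],"hand":-1},{"dr":[0,-0.025,0],"offset":[0.001,0,-0.0492],"hand":-1},{"dr":[0,-0.025,0],"offset":[0.0013,0,-0.0492],"hand":-1},{"dr":[0,-0.025,0],"offset":[0.0016,0,-0.0492],"hand":-1},{"dr":[0,-0.025,0],"offset":[0.0019,0,-0.0491],"hand":-1},{"dr":[0,-0.025,0],"offset":[0.0021,0,-0.0491],"hand":-1},{"dr":[0,-0.025,0],"offset":[0.0024,0,-0.049],"hand":-1},{"dr":[0,-0.025,0],"offset":[0.0027,0,-0.049],"hand":-1}]}}

```text
time_s: 12.0
eef_pos: [530.1, 104.8, 160.6]
ee_rot: [-0.004, 0.995, 0.046, 0.094]
force: [0.2, 1.0, -3.5]
grip_width: 0.211
grip_force: 118.9
```

Call:
{"op": "arm_command", "data": {"increments": [{"dr":[0,-0.025,0],"offset":[0.0029,0,-0.049],"hand":-1},{"dr":[0,-0.025,0],"offset":[0.0032,0,-0.0489],"hand":-1},{"dr":[0,-0.025,0],"offset":[0.0034,0,-0.0489],"hand":-1},{"dr":[0,-0.025,0],"offset":[0.0037,0,-0.0488],"hand":-1},{"dr":[0,-0.025,0],"offset":[0.004,0,-0.0488],"hand":-1},{"dr":[0,-0.025,0],"offset":[0.0042,0,-0.0487],"hand":-1},{"dr":[0,-0.025,0],"offset":[0.0045,0,-0.0486],"hand":-1},{"dr":[0,-0.025,0],"offset":[0.0047,0,-0.0486],"hand":-1}]}}

```text
time_s: 12.8
eef_pos: [528.3, 104.7, 207.5]
ee_rot: [-0.0, 0.999, 0.047, 0.015]
force: [0.3, 0.3, -3.4]
grip_width: 0.209
grip_force: 118.9
```

```bash
python3 lift.py 0.744 1.11 13 134
```

```text
tip s,n,y [60.9  90.52  0.23] pitch 0.031 yaw 0.0932 F [ 0.32  0.27 -3.38] M [0.06 0.14 0.07] j [-0.02  0.34  1.52  0.    1.25  1.45] 12.8
err to plan [-0.   -0.02  0.08] [ 0.0007 -0.0018  0.0022]
0.772 dr [0.001, -0.027, 0.003] off [0.0051, -0.0001, -0.0479]
0.8 dr [0.0, -0.025, -0.0] off [0.0053, 0.0, -0.0485]
0.828 dr [0.0, -0.025, 0.0] off [0.0055, -0.0, -0.0484]
0.857 dr [0.0, -0.025, 0.0] off [0.0058, -0.0, -0.0484]
0.885 dr [-0.0, -0.025, -0.0] off [0.006, 0.0, -0.0483]
0.913 dr [0.0, -0.025, -0.0] off [0.0063, 0.0, -0.0482]
0.941 dr [-0.0, -0.025, -0.0] off [0.0065, -0.0, -0.0482]
0.969 dr [-0.0, -0.025, 0.0] off [0.0068, 0.0, -0.0481]
0.997 dr [0.0, -0.025, -0.0] off [0.007, 0.0, -0.048]
1.026 dr [0.0, -0.025, 0.0] off [0.0073, -0.0, -0.0479]
1.054 dr [0.0, -0.025, -0.0] off [0.0075, -0.0, -0.0478]
1.082 dr [0.0, -0.025, 0.0] off [0.0078, 0.0, -0.0477]
1.11 dr [0.0, -0.025, 0.0] off [0.008, -0.0, -0.0477]
```

Call:
{"op": "arm_command", "data": {"increments": [{"dr":[0,-0.026,0],"offset":[0.005,0,-0.048],"hand":-1},{"dr":[0,-0.025,0],"offset":[0.0053,0,-0.0485],"hand":-1},{"dr":[0,-0.025,0],"offset":[0.0055,0,-0.0484],"hand":-1},{"dr":[0,-0.025,0],"offset":[0.0058,0,-0.0484],"hand":-1},{"dr":[0,-0.025,0],"offset":[0.006,0,-0.0483],"hand":-1},{"dr":[0,-0.025,0],"offset":[0.0063,0,-0.0482],"hand":-1},{"dr":[0,-0.025,0],"offset":[0.0065,0,-0.0482],"hand":-1}]}}

```text
time_s: 13.5
eef_pos: [534.3, 105.3, 247.8]
ee_rot: [0.003, 0.997, 0.046, -0.054]
force: [-0.7, 0.8, -3.1]
grip_width: 0.214
grip_force: 118.9
```

Call:
{"op": "arm_command", "data": {"increments": [{"dr":[0,-0.025,0],"offset":[0.0068,0,-0.0481],"hand":-1},{"dr":[0,-0.025,0],"offset":[0.007,0,-0.048],"hand":-1},{"dr":[0,-0.025,0],"offset":[0.0073,0,-0.0479],"hand":-1},{"dr":[0,-0.025,0],"offset":[0.0075,0,-0.0478],"hand":-1},{"dr":[0,-0.025,0],"offset":[0.0078,0,-0.0477],"hand":-1},{"dr":[0,-0.025,0],"offset":[0.008,0,-0.0477],"hand":-1},{"dr":[0,0,0],"offset":[0,0,0],"hand":-1},{"dr":[0,0,0],"offset":[0,0,0],"hand":-1}]}}

```text
time_s: 14.3
eef_pos: [545.0, 106.2, 280.8]
ee_rot: [0.006, 0.993, 0.046, -0.111]
force: [-0.2, 0.6, -2.3]
grip_width: 0.209
grip_force: 119.0
```

```bash
python3 lift.py 1.11 1.12 1 134; python3 - <<'E'
from h import *
import cv2
a=ctrl.capture("scene")[:,:,::-1]
cv2.imwrite("pics/s8.png",cv2.resize(a[150:300,200:380],(720,600)))
E
```

```text
tip s,n,y [ 99.76 119.77   0.23] pitch -0.2229 yaw 0.0931 F [-0.23  0.59 -2.27] M [ 0.03 -0.13  0.03] j [-0.01  0.49  1.14 -0.02  1.74  1.47] 14.3
err to plan [-0.12 -0.01 -0.24] [ 0.0013 -0.0041  0.002 ]
1.12 dr [0.002, -0.014, 0.003] off [0.0019, -0.0001, -0.0189]
```

View pics/s8.png

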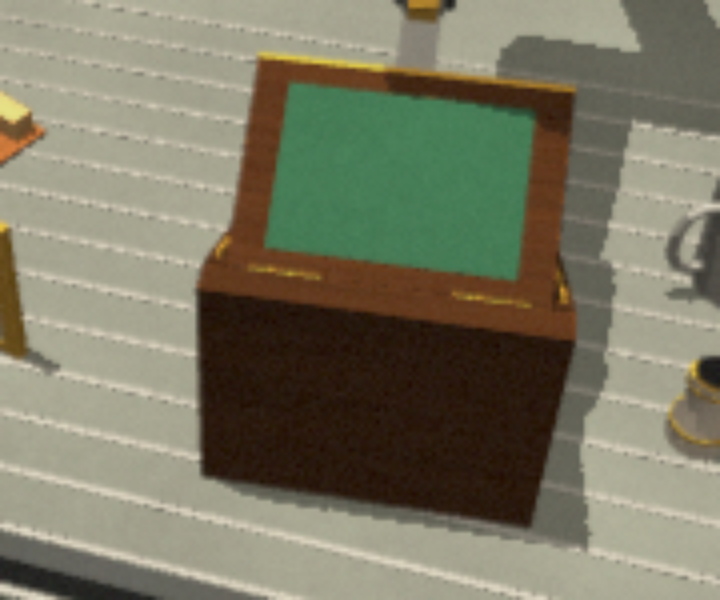

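The flap stands well open, with its top-edge corners at ~(258,55) and (574,90) in the crop. I compute the angle from that.

```bash
cat > ang.py <<'E'
from go import *
c=ctrl.camera_info("scene")
def pt(phi,y,n=8):
    a=.55-phi;v=np.array([65-160*np.cos(a)-n*np.sin(a),y,200-160*np.sin(a)+n*np.cos(a)])
    return proj(c,Ro.from_euler("z",S[2]).apply(v)+[S[0],S[1],DZ])
if __name__=="__main__":
    for d in (50,55,58,60,62,64,66,70): print(d,(4*(pt(np.radians(d),-110)-[200,150])).round(),(4*(pt(np.radians(d),110)-[200,150])).round())
E
python3 ang.py
python3 - <<'E'
from go import *
A,RA=np.array([480,-304.5,140.]),toolR(-.4295,0)
s=ctrl.sense();p,R=s["eef_pos"],rot(s["ee_rot"])
q=p+R.apply([-72,0,10]);print("withdrawn",q);print((R.apply([-72,0,10])).round(1))
show([480,-304.5,140],RA,12,q,R)
E
```

```text
50 [260.  74.] [566. 109.]
55 [259.  65.] [569. 100.]
58 [258.  60.] [571.  96.]
60 [258.  57.] [572.  93.]
62 [257.  55.] [573.  90.]
64 [256.  52.] [574.  88.]
66 [255.  50.] [575.  85.]
70 [254.  46.] [577.  82.]
withdrawn [472.83950295  99.48130977 286.98835856]
[-72.1  -6.7   6.2]
dr [0.0063, 0.0231, 0.0552] off [0.0019, 0.2797, 0.1044]
dr [0.0063, 0.0231, 0.0552] off [0.0122, 0.2799, 0.1032]
dr [0.0063, 0.0231, 0.0552] off [0.0225, 0.2797, 0.1021]
dr [0.0063, 0.0231, 0.0552] off [0.0327, 0.279, 0.1013]
dr [0.0063, 0.0231, 0.0552] off [0.043, 0.2778, 0.1006]
dr [0.0063, 0.0231, 0.0552] off [0.0532, 0.2762, 0.1001]
dr [0.0063, 0.0231, 0.0552] off [0.0633, 0.2742, 0.0998]
dr [0.0063, 0.0231, 0.0552] off [0.0734, 0.2717, 0.0997]
dr [0.0063, 0.0231, 0.0552] off [0.0833, 0.2688, 0.0998]
dr [0.0063, 0.0231, 0.0552] off [0.0931, 0.2655, 0.1001]
dr [0.0063, 0.0231, 0.0552] off [0.1027, 0.2617, 0.1005]
dr [0.0063, 0.0231, 0.0552] off [0.1121, 0.2576, 0.1012]
```

The flap is about 62° open. I withdraw the blade and carry it back.

Call:
{"op": "arm_command", "data": {"increments": [{"dr":[0,0,0],"offset":[-0.02,0,0.025],"hand":-1},{"dr":[0,0,0],"offset":[-0.08,0,0.02],"hand":-1},{"dr":[0,0,0],"offset":[-0.12,0,0.015],"hand":-1},{"dr":[0,0,0],"offset":[-0.15,0,0.01],"hand":-1},{"dr":[0,0,0],"offset":[-0.15,0,0.005],"hand":-1},{"dr":[0,0,0],"offset":[-0.08,0,0.005],"hand":-1}], "grip_force": 100}}

```text
time_s: 14.95
eef_pos: [471.8, 99.5, 287.9]
ee_rot: [0.005, 0.993, 0.046, -0.111]
force: [0.5, 0.6, -1.4]
grip_width: 0.219
grip_force: 119.0
```

Call:
{"op": "arm_command", "data": {"increments": [{"dr":[0.006,0.023,0.055],"offset":[0.002,0.28,0.104],"hand":-1},{"dr":[0.006,0.023,0.055],"offset":[0.012,0.28,0.103],"hand":-1},{"dr":[0.006,0.023,0.055],"offset":[0.023,0.28,0.102],"hand":-1},{"dr":[0.006,0.023,0.055],"offset":[0.033,0.279,0.101],"hand":-1},{"dr":[0.006,0.023,0.055],"offset":[0.043,0.278,0.101],"hand":-1},{"dr":[0.006,0.023,0.055],"offset":[0.053,0.276,0.1],"hand":-1}]}}

```text
time_s: 15.55
eef_pos: [476.5, -103.9, 213.6]
ee_rot: [0.003, 0.995, -0.084, -0.056]
force: [-0.3, 0.6, -0.6]
grip_width: 0.213
grip_force: 119.3
```

Call:
{"op": "arm_command", "data": {"increments": [{"dr":[0.006,0.023,0.055],"offset":[0.063,0.274,0.1],"hand":-1},{"dr":[0.006,0.023,0.055],"offset":[0.073,0.272,0.1],"hand":-1},{"dr":[0.006,0.023,0.055],"offset":[0.083,0.269,0.1],"hand":-1},{"dr":[0.006,0.023,0.055],"offset":[0.093,0.266,0.1],"hand":-1},{"dr":[0.006,0.023,0.055],"offset":[0.103,0.262,0.1],"hand":-1},{"dr":[0.006,0.023,0.055],"offset":[0.112,0.258,0.101],"hand":-1},{"dr":[0,0,0],"offset":[0,0,0],"hand":-1},{"dr":[0,0,0],"offset":[0,0,0],"hand":-1}]}}

```text
time_s: 16.35
eef_pos: [480.0, -304.9, 140.4]
ee_rot: [0.001, 0.977, -0.212, -0.001]
force: [-0.4, 0.2, -0.4]
grip_width: 0.212
grip_force: 119.3
```

```bash
python3 snap.py w9; python3 - <<'E'
from h import *
import pickle
a=pickle.load(open("pics/w6.pkl","rb"))[2];g=pickle.load(open("pics/w3.pkl","rb"))[2];b=pickle.load(open("pics/w9.pkl","rb"))[2]
# slip: blade/collar edges in the image at grasp, before and after lifting
for im in (g,a,b):
    f=im.astype(int).sum(2)
    print([ (r,[i for i in range(215,305) if abs(f[r,i+1]-f[r,i])>90]) for r in (40,120,180)],"coll",[i for i in range(190,260) if abs(f[i+1,262]-f[i,262])>60])
show(np.array([508.7,-317.7,50]),toolR(-.4295,0),4)
E
```

```text
16.35 [ 480.00315134 -304.93910414  140.37342   ] [ 8.38755347e-04  9.77227081e-01 -2.12190545e-01 -1.30402619e-03] [-0.77064016  0.49167319  1.48432344 -0.00304763  1.16692523  1.22898823] [-0.41984229  0.17257551 -0.39457972] 0.21216060554620716 119.2538058757782
[(40, [223, 224, 297]), (120, []), (180, [228, 293])] coll [200, 201, 211, 212, 222, 245]
[(40, [223, 224, 296, 297]), (120, [226, 227, 294, 295]), (180, [215, 228])] coll [200, 201, 211, 212, 245]
[(40, [217, 224, 297]), (120, [226, 227, 294]), (180, [228, 293])] coll [199, 200, 201, 211, 212, 245]
dr [0.0008, 0.0005, 0.001] off [0.0656, 0.0004, 0.1892]
dr [0.0008, 0.0005, 0.001] off [0.0655, 0.0005, 0.1892]
dr [0.0008, 0.0005, 0.001] off [0.0654, 0.0005, 0.1892]
dr [0.0008, 0.0005, 0.001] off [0.0654, 0.0006, 0.1892]
```

No slip in the hand. I go down over the rest.

Call:
{"op": "arm_command", "data": {"increments": [{"dr":[0.001,0.0005,0.001],"offset":[0.066,0,0.189],"hand":-1},{"dr":[0.001,0.0005,0.001],"offset":[0.066,0,0.189],"hand":-1},{"dr":[0.001,0.0005,0.001],"offset":[0.065,0,0.189],"hand":-1},{"dr":[0.001,0.0005,0.001],"offset":[0.065,0.001,0.189],"hand":-1},{"dr":[0,0,0],"offset":[0,0,0.1],"hand":-1},{"dr":[0,0,0],"offset":[0,0,0.1],"hand":-1},{"dr":[0,0,0],"offset":[0,0,0],"hand":-1},{"dr":[0,0,0],"offset":[0,0,0],"hand":-1}]}}

```text
time_s: 17.2
eef_pos: [508.9, -318.0, 26.8]
ee_rot: [-0.0, 0.977, -0.213, 0.001]
force: [0.3, -0.3, -1.0]
grip_width: 0.216
grip_force: 119.3
```

```bash
python3 - <<'E'
from h import *
show(np.array([508.7,-317.7,17.3]),toolR(-.4295,0),1);s=ctrl.sense();print(s["eef_pos"],s["ee_rot"],s["force"])
E
```

```text
dr [-0.0004, -0.0012, -0.0002] off [-0.0027, -0.0012, 0.0793]
[ 508.92735811 -317.96038068   26.81770216] [-3.56217421e-05  9.77013294e-01 -2.13177782e-01  5.05089906e-04] [ 0.34970933 -0.34527667 -0.97005452]
```

Call:
{"op": "arm_command", "data": {"increments": [{"dr":[0,-0.001,0],"offset":[-0.002,-0.001,0.03],"hand":-1},{"dr":[0,0,0],"offset":[0,0,0.03],"hand":-1},{"dr":[0,0,0],"offset":[0,0,0.015],"hand":-1},{"dr":[0,0,0],"offset":[0,0,0.006],"hand":-1},{"dr":[0,0,0],"offset":[0,0,0],"hand":-1},{"dr":[0,0,0],"offset":[0,0,0],"hand":-1}]}}

```text
time_s: 17.8
eef_pos: [508.6, -317.8, 16.9]
ee_rot: [-0.0, 0.977, -0.213, -0.0]
force: [-1.9, 2.1, 5.6]
grip_width: 0.218
grip_force: 120.3
```

The contact force matches the one at the grasp, so the blade is seated. I release and retreat.

Call:
{"op": "arm_command", "data": {"increments": [{"dr":[0,0,0],"offset":[0,0,0],"hand":-0.4},{"dr":[0,0,0],"offset":[0,0,0],"hand":-0.2},{"dr":[0,0,0],"offset":[0,0,0],"hand":0},{"dr":[0,0,0],"offset":[0,0,0],"hand":0},{"dr":[0,0,0],"offset":[0,0,0],"hand":0},{"dr":[0,0,0],"offset":[0,0,0],"hand":0}], "grip_force": 40}}

```text
time_s: 18.4
eef_pos: [508.6, -317.8, 16.2]
ee_rot: [-0.0, 0.977, -0.213, -0.0]
force: [0.2, 0.8, -0.6]
grip_width: 0.499
grip_force: 0.0
```

Call:
{"op": "arm_command", "data": {"increments": [{"dr":[0,0,0],"offset":[0,0,-0.05],"hand":0},{"dr":[0,0,0],"offset":[0,0,-0.15],"hand":0},{"dr":[0,0,0],"offset":[0,0,-0.25],"hand":0},{"dr":[0,0,0],"offset":[-0.055,0,-0.25],"hand":0.5},{"dr":[0,0,0],"offset":[-0.055,0,-0.085],"hand":1},{"dr":[0,0,0],"offset":[-0.055,0,0],"hand":1},{"dr":[0,0,0],"offset":[0,0,0],"hand":1},{"dr":[0,0,0],"offset":[0,0,0],"hand":1}]}}

```text
time_s: 19.2
eef_pos: [490.1, -309.2, 109.1]
ee_rot: [-0.001, 0.977, -0.213, -0.001]
force: [0.3, -0.4, 0.5]
grip_width: 0.997
grip_force: 0.0
```

```bash
python3 snap.py w10; python3 - <<'E'
from h import *
import pickle
a=ctrl.capture("scene")[:,:,::-1];w=pickle.load(open("pics/w10.pkl","rb"))[2][:,:,::-1]
cv2.imwrite("pics/f.png",np.vstack([cv2.resize(w,(400,300)),cv2.resize(a[150:285,200:380],(400,300))]))
# shift of the blade between w2 and w10, by edges projected on the blade's top plane
for n in ("w2","w10"):
    s,c,im=pickle.load(open(f"pics/{n}.pkl","rb"));f=im.astype(int)
    white=(f.min(2)>150).astype(np.uint8);blue=((f[:,:,2]>f[:,:,0]+60)).astype(np.uint8)
    for m,z in ((white,33),(blue,48)):
        k,l,st,ce=cv2.connectedComponentsWithStats(m); 
        i=max(range(1,k),key=lambda i:st[i,4]); 
        r=cv2.minAreaRect(np.argwhere(l==i)[:,::-1].astype(np.float32));
        P=[onplane(c,p,z)[:2] for p in cv2.boxPoints(r)];print(n,z,st[i].tolist(),np.round(P,1).tolist())
E
```

```text
19.2 [ 490.1339269  -309.18446423  109.12264834] [-0.00098893  0.9769656  -0.21339094 -0.00124559] [-7.65004271e-01  5.50000552e-01  1.47972229e+00  4.27874455e-04
  1.11502743e+00  1.23569275e+00] [ 0.26843378 -0.37268916  0.52198205] 0.9972164949517118 0.0
w2 33 [238, 12, 43, 127, 5039] [[540.3, -315.2], [614.1, -351.0], [602.5, -376.1], [527.5, -343.1]]
w2 48 [246, 160, 27, 36, 922] [[525.2, -315.3], [517.6, -331.7], [494.5, -321.3], [502.3, -304.4]]
w10 33 [240, 11, 43, 128, 5130] [[613.8, -351.6], [602.4, -376.4], [527.6, -343.7], [540.3, -316.1]]
w10 48 [248, 161, 27, 35, 878] [[524.8, -315.8], [517.3, -332.1], [495.0, -322.2], [502.7, -305.4]]
```

View pics/f.png

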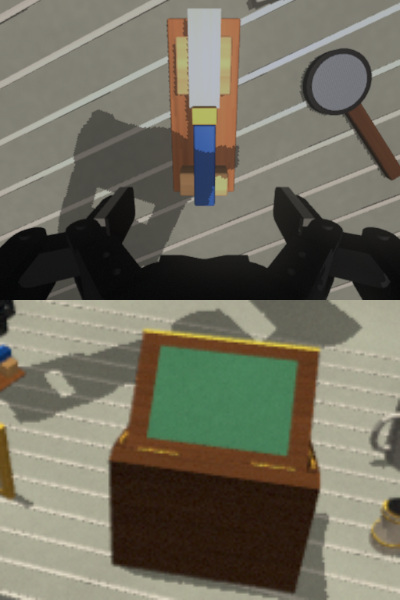

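The blade lies on its rest within about 1 mm of where it started. The flap's corners, at (145,331) and (319,350), still read about 62° open.

```bash
python3 -c "
from rig import ctrl
print(ctrl.finish_job())"
```

```text
the job is handed in; nothing more can be done
None
```

The job is handed in: using the blade alone, I raised the flap to about 62° open, and the blade is back flat on its rest within about 1 mm of where it lay. The robot did not touch the slope or any bystander, and it took about 19 s.

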